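# Clamp the spruce block in the toggle-clamp jig

### The job

Take the pale spruce block out of the rack and set it flat, fully down and without dropping it, in the pocket of the clamping jig, and let go of it while the clamp is still open. Then swing the clamp's red lever over and down, past its high point, until it snaps fully closed and holds the block by itself. Let go, and leave the dark block, the glue bottle and the gouge where they are.

Things in the scene. Friction and masses are not known exactly. Their poses are not given: they have to be found in the camera images.
- spruce_blank: Pale spruce block, pencil line along its top, 58 (x) x 36 (y) x 28 (z) mm, about 50 g; origin: centre of its underside; x along its length. It starts flat in either bay of the rack, its length along the bay. There only its two ends are free to grip: the bay walls stand close beside its long sides. It may go into the jig either way round end for end.
- rack: Low wooden rack fixed to the bench (place varies). Base 90 (x) x 110 (y) x 12 mm, origin at the centre of its underside. Three walls along x, 52 mm long, 10 thick, tops 46 mm above the bench, at y = -50, 0, +50 mm, make two bays 40 mm wide at y = -25 and +25 mm, open at both ends. The blocks lie on the base, 12 mm above the bench, and stick out about 3 mm at each end.
- jig: Plywood jig fixed to the bench (place varies). Origin on the bench under the pocket's centre; x points from the pocket to the clamp. Base 12 mm thick, x = -50 to +160 mm, 110 wide. Steel toggle clamp from x = 63 to 145: as its lever closes, its arm (pivot x 80, z 66 mm) swings from upright down over the pocket and its pad presses the block's middle. Open, arm and pad are at x over 45, up to 165 mm high.
- pocket (a point): Centre of the pocket's floor, 12 mm above the bench, axes as the jig's. Pocket 65 (x) x 42 (y) mm: two dark end stops (inner faces x = -32.5, +32.5; 10 thick, 56 wide, 40 mm above the floor, taller than the block) and corner lips (8 mm high, 8 thick, from y = -21, +21, only at |x| over 22). Between the lips the block's long sides can be gripped; its ends cannot. The block's length goes along x.
- clamp_lever (a joint): Turn of the red lever, rad. 0: open, upright (93 degrees up from its closed place); grows as it swings down away from the pocket; 1.63: closed, level, at its stop, pointing along the jig's x. It stays open by itself. With the block in, it meets the pad's spring from about 1.05; high point near 1.35: let go before it springs back, beyond it snaps to 1.63 and stays. Needs up to about 10 N at the grip.
- lever_grip (a point): Point on the middle line of the lever's red grip, 90 mm from the hinge; the grip is 14 mm wide across the jig (along the jig's y) and 16 mm thick, from 46 to 114 mm from the hinge. x points along the lever to its free end, y as the jig's y.
- lever_hinge (a point): Lever's hinge, at the jig's x = 124 mm, y = 0, 76 mm above the bench; axes as the jig's, the hinge line lies along y.
- pad: Round rubber pad, 20 mm across, on a sprung stem at the end of the clamp's arm; it presses the block down with about 6 N when the clamp is closed. Origin on the arm, 31 mm behind the pad's face.
- dark_blank: Dark rosewood block, same size, in the rack's other bay. Leave it.
- glue: White glue bottle with an orange cap, 44 mm across, 110 mm tall, standing on the bench; origin at its underside. Leave it.
- gouge: Gouge with a wooden handle, 213 mm long along x (from -115 to +98 mm), 26 mm thick, lying on the bench; origin below the ferrule, at its underside. Leave it.
Not all that is in view belongs to the job. There is more than one size of the spruce_blank; the one meant has the size given above.

How it is judged:
On the way, in this order (a step that is already met when the one before it is completed fails the run):
1. the spruce block lies flat and fully down in the pocket, let go, with the lever still open (x of spruce_blank in the frame of pocket between -0.006 and 0.006 m and y of spruce_blank in the frame of pocket between -0.006 and 0.006 m and z of spruce_blank in the frame of pocket between -0.003 and 0.003 m and angle between the x axis of spruce_blank and the x axis of jig, either way round below 0.16 rad and angle between the z axis of spruce_blank and the z axis of jig, either way round below 0.08 rad and contact force between the fingers and spruce_blank below 0.1 N and value of joint clamp_lever below 0.3 rad), for 0.2 s.
2. the lever is closed past its high point with the pad pressing on the block (value of joint clamp_lever above 1.56 rad and contact force between pad and spruce_blank above 3 N), for 0.2 s.
At the end, for the whole second after the job is handed in: The spruce block rests flat in the pocket (within 6 mm along and across, 3 mm in height, 0.16 rad), the lever stays closed (over 1.56 rad), the pad presses the block with over 3 N; the dark block is within 12 mm, the upright bottle and the gouge within 20 mm, of where they began (all of step 2 and x of spruce_blank in the frame of pocket between -0.006 and 0.006 m and y of spruce_blank in the frame of pocket between -0.006 and 0.006 m and z of spruce_blank in the frame of pocket between -0.003 and 0.003 m and angle between the x axis of spruce_blank and the x axis of jig, either way round below 0.16 rad and angle between the z axis of spruce_blank and the z axis of jig, either way round below 0.08 rad and linear speed of spruce_blank below 0.01 m/s and distance of dark_blank from where it was at the start of the episode below 0.012 m and distance of each of glue, gouge from where it was at the start of the episode below 0.02 m and angle between glue's own z axis and vertical below 0.1 rad); the robot touches nothing.
It fails at once if the spruce block is dropped into the jig (falls freely at over 0.4 m/s, about 8 mm) (horizontal distance between spruce_blank and pocket below 0.03 m and linear speed of spruce_blank above 0.4 m/s and contact force between the fingers and spruce_blank below 0.1 N).
It fails at once if the dark block, glue bottle or gouge is disturbed: dark block moved 12 mm, the others 20 mm, or the bottle tipped (distance of dark_blank from where it was at the start of the episode above 0.012 m or distance of any of glue, gouge from where it was at the start of the episode above 0.02 m or angle between glue's own z axis and vertical above 0.3 rad).
It also fails if it takes over 72 s, if anything falls off the work surface, if the arm or the gripper's body presses on something with over 40 N, if the wrist force passes 120 N, or if a joint passes its speed limit or range.

### The arm

A 6-joint arm with a two-finger parallel gripper is mounted at the origin on the work surface. World frame = base frame: x ahead of the robot, y to its left, z up, the work surface at z = 0. Lengths are in m, angles in rad, forces in N, time in s.
With the tool pointing down it reaches from about 0.375 to 0.9 m from the base axis. Payload 3.1 kg.
Tool frame: the origin (TCP) lies at the very end of the fingers, on their centre line; the grasp point (between the pads) lies 19 mm behind it; z points along the fingers, y is the direction in which the jaws open and shut (so a half turn about z gives the same grasp; the last joint's range is limited). The gripper opens to 85 mm and grips with 20 to 120 N. Pads are 22 mm wide; open, the fingers measure 114 mm over their backs; the gripper's body (76 mm by 85 mm) begins 54 mm behind the grasp point. The pads swing forward as they close: fully open they stand 13 mm farther back than shut.
Start: joints at [-1.405, 0.527, 1.433, -0, 1.181, -0.178], TCP at [0.211, -0.588, 0.231] pointing down, gripper open.
Joint ranges: [-3.08, 3.08], [-0.75, 2.2], [0.22, 2.44], [-1.43, 4.57], [0, 2.65], [-2.85, 2.85]. Speed limits (rad/s): [2.79, 2.79, 3.14, 3.14, 3.14, 3.14].

### API

Orientations are given as a unit quaternion [x, y, z, w].
In Python, from station import manip gives the robot as it stands.
- The arm moves only by the tool send_rows, never from a script. Its argument "motion" is a list of rows, each an object with "gripper": the finger opening in mm, from 0 to 85.4; "travel": the shift along the tool's x, y, z in mm, a list of three; "rotation": the turn, a rotation vector about the tool's x, y, z in degrees, a list of three. In form: [{"gripper": gripper, "travel": [x, y, z], "rotation": [ax, ay, az]}, ...]. A call has 1 to 12 rows; each row shifts and turns the commanded pose from where the row before left it, along the tool's axes as they then stand; what a row does not reach is not made up. A row lasts 1/12 s, in which the tool goes at most 41.7 mm and 7.16 degrees, less where a joint would pass 70% of its speed; a pose out of reach is approached as far as the arm can. A call is refused whole if a number of a shift passes 41.7 or a number of a turn 7.16, either way. A call with a gripper value outside its range is refused whole. The fingers move at their own pace and stop on an object; "newtons" is the grip in N (left out, the last holds). Time passes only in rows, so rows that do not move let the fingers close. It gives the time, the measured TCP pose, the force and the opening at its end, in the units of the state.
- manip.sense(): the state, without advancing time (a new reading comes with each control period).
- manip.snapshot(name): name is "scene" or "top"; returns the picture (400x640x3 uint8, red, green, blue); there is no depth.
- manip.calibration(name): a dict with "fx", "fy", "cx", "cy" (pixels), "k1" (the pictures are not rectified: a ray, as slopes to the right and down, at radius r is drawn at 1 + k1 r^2 times it, then the intrinsics apply), "cam_to_world" (4x4, takes a point from camera to world coordinates). Camera axes: x right, y down, z forward; pixel columns grow to the right and rows downward; lengths in m; the calibration is good to about 2 mm. A picture is of the moment at which its call begins. calibration takes no time and is no camera call.
- manip.sign_off(): hands the job in, once; it reports no verdict.
The state is a dict: "t": time; "q": joint angles; "qd": joint speeds; "tau": joint torques, N m; "tcp_pos": TCP position; "tool_rot": TCP orientation; "force": force on the tool from outside, world axes, zero at the start; "ft_torque": the same for the moment, N m; "finger_gap": opening from 0.0 (shut) to 1.0 (fully open).
Only numpy, scipy, OpenCV 4.12 (cv2) and the standard library are available. Lean on these libraries where they do the work, as an engineer would, in place of code of your own. Each camera call takes 0.05 s, during which the arm holds its last target. There are 200 camera calls.

## Working session

There is one attempt and no reset: what is moved stays moved. The work goes in short steps, Python scripts to look and compute and a tool call to move; the robot and the scene stay as the last step left them, time stands still between calls to the robot, and variables do not carry over. Pictures are saved under pics/ and viewed, about 8 in all and at most 12, crops included, and the job is handed in when it is done.

Besides the shell and the picture viewer there is one more tool, called after "Call:" as name(argument=value, ...), one argument or row to a line, values as JSON. send_rows: Moves the arm, as the interface text tells. Its arguments: {"type":"object","properties":{"motion":{"type":"array","items":{"type":"object","properties":{"gripper":{"type":"number"},"travel":{"type":"array","items":{"type":"number"}},"rotation":{"type":"array","items":{"type":"number"}}}}},"newtons":{"type":"number"}},"required":["motion"]}

```bash
mkdir -p pics; ls; python3 - <<'E'
from station import manip
import cv2,numpy as np
np.set_printoptions(precision=4,suppress=True)
for n in("scene","top"):
    im=manip.snapshot(n); cv2.imwrite(f"pics/{n}0.png",im[:,:,::-1]); print(n,manip.calibration(n))
print(manip.sense())
E
```

```text
pics
scene {'fx': 494.7561957629121, 'fy': 494.7561957629121, 'cx': 304.92571678277693, 'cy': 196.83052431858036, 'k1': 0.013404087177024807, 'cam_to_world': array([[ 0.0244,  0.8446, -0.5348,  1.2675],
       [ 0.9997, -0.0208,  0.0127,  0.0237],
       [-0.0004, -0.535 , -0.8449,  1.2718],
       [ 0.    ,  0.    ,  0.    ,  1.    ]])}
top {'fx': 385.812558908882, 'fy': 385.812558908882, 'cx': 322.70082893497437, 'cy': 196.64464990587746, 'k1': -0.045646227884578935, 'cam_to_world': array([[ 0.0203, -0.9944,  0.1041,  0.4473],
       [-0.9998, -0.0192,  0.0111,  0.0243],
       [-0.009 , -0.1043, -0.9945,  1.2882],
       [ 0.    ,  0.    ,  0.    ,  1.    ]])}
{'t': 0.1, 'q': array([-1.4055,  0.5284,  1.4338, -0.    ,  1.1814, -0.1785]), 'qd': array([ 0.0009, -0.0027, -0.0025,  0.0018,  0.001 ,  0.0008]), 'tau': array([ -0.0005, -44.3304, -17.8586,  -0.0002,   0.0039,   0.    ]), 'tcp_pos': array([ 0.2106, -0.5878,  0.2304]), 'tool_rot': array([ 0.9853,  0.1711,  0.    , -0.001 ]), 'force': array([ 0.6326, -0.3296,  0.7495]), 'ft_torque': array([ 0.0552,  0.0237, -0.0337]), 'finger_gap': 0.9970032380342387}
```

View pics/top0.png

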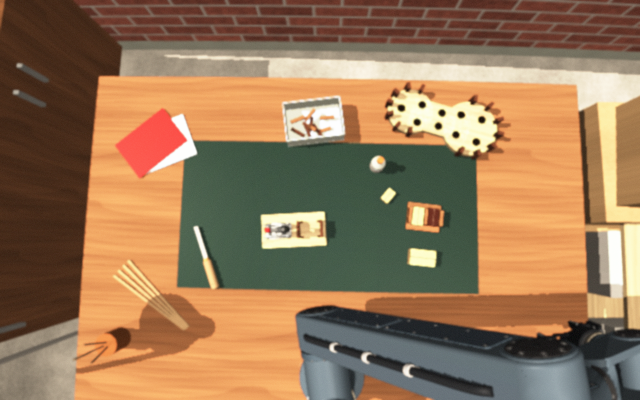

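View pics/scene0.png

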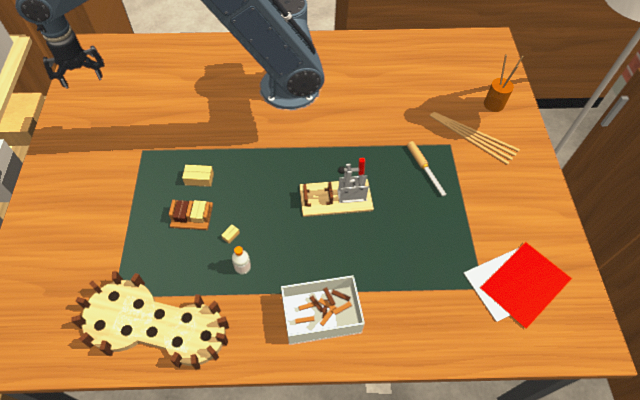

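Candidates for the spruce block in top view are the loose large pale block (422,258), the small pale offcut (388,196) and the pale block in the rack bay (~418,216). The description says it is in the rack, so I'll check that one in a close crop, along with the jig.

```bash
python3 - <<'E'
import cv2,numpy as np
t=cv2.imread("pics/top0.png");s=cv2.imread("pics/scene0.png")
def c(im,x,y,w,h,k): return cv2.resize(im[y:y+h,x:x+w],(400,300),interpolation=cv2.INTER_CUBIC)
a=np.hstack([c(t,395,195,60,45,0),c(t,254,203,80,60,0)])
b=np.hstack([c(s,160,190,60,45,0),c(s,296,154,84,63,0)])
cv2.imwrite("pics/crop1.png",np.vstack([a,b]))
E
```

```text
(no output)
```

View pics/crop1.png

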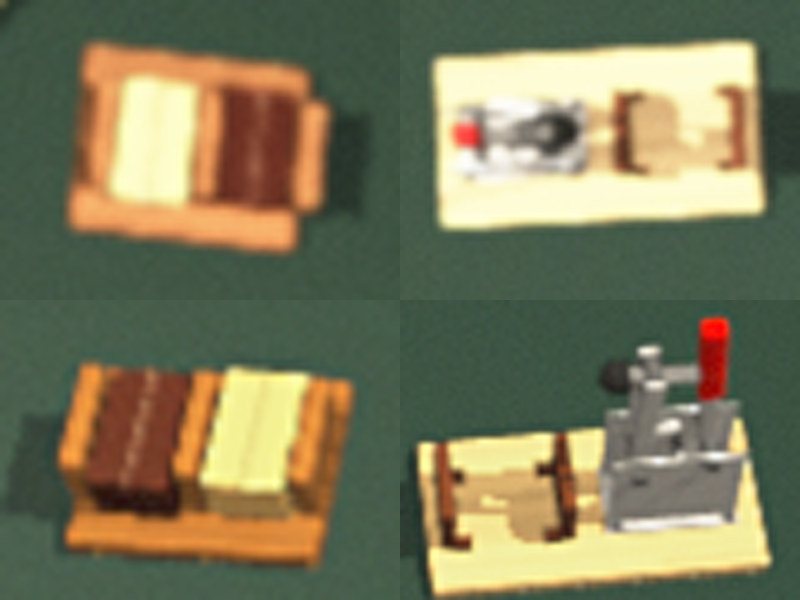

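Top row: the rack holds the pale block in the left bay (top-view ~418,216) with a pencil line, and the rosewood in the right bay. The jig's pocket is to the right, with the clamp and upright red lever (~264,230) to the left. Now I'll measure.

```bash
cat > h.py <<'E'
import cv2,numpy as np
from station import manip
np.set_printoptions(precision=4,suppress=True)
def ray(n,px):
    c=manip.calibration(n);K=np.array([[c['fx'],0,c['cx']],[0,c['fy'],c['cy']],[0,0,1]])
    u=cv2.undistortPoints(np.float64(px).reshape(-1,1,2),K,np.array([c['k1'],0,0,0,0])).reshape(-1,2)
    T=c['cam_to_world'];return T[:3,3],np.c_[u,np.ones(len(u))]@T[:3,:3].T
def plane(n,px,z):
    o,d=ray(n,px);return (o+d*((z-o[2])/d[:,2])[:,None])
def comp(m,seed):
    n,l,s,c=cv2.connectedComponentsWithStats(m.astype(np.uint8)*255)
    k=np.argmin([np.hypot(*(c[i]-seed)) if s[i,4]>12 else 1e9 for i in range(1,n)])+1
    return (l==k).astype(np.uint8)
def rect(n,m,z):
    ct=max(cv2.findContours(m,cv2.RETR_EXTERNAL,cv2.CHAIN_APPROX_NONE)[0],key=cv2.contourArea)
    p=plane(n,ct,z)[:,:2];return cv2.minAreaRect((p*1000).astype(np.float32))
E
python3 - <<'E'
from h import *
for n,sb,sj,sl in(("top",(418,216),(293,230),(264,230)),("scene",(200,208),(330,200),(362,165))):
    im=cv2.imread(f"pics/{n}0.png");h=cv2.cvtColor(im,cv2.COLOR_BGR2HSV).astype(int)
    H,S,V=h[...,0],h[...,1],h[...,2]
    b=comp((H>=21)&(H<34)&(V>150)&(S<175)&(S>30),sb); print(n,"block",b.sum(),rect(n,b,.040))
    m=((H>=16)&(H<34)&(V>110)&(S<190)).astype(np.uint8)
    j=comp(cv2.morphologyEx(m,cv2.MORPH_CLOSE,np.ones((5,5))),sj); print("jig",j.sum(),rect(n,j,.012))
    r=((H<6)|(H>174))&(S>180)&(V>120); r=comp(r,sl); ys,xs=np.nonzero(r); print("red",len(xs),xs.mean(),ys.mean(),xs.min(),xs.max(),ys.min(),ys.max())
    o=comp((H>=5)&(H<21)&(S>90)&(V>100) | (b>0), {"top":(425,217),"scene":(190,213)}[n]); print("rack",o.sum(),rect(n,o,.012))
    print(im[sb[1],sb[0]],h[sb[1],sb[0]])
E
```

```text
top block 216 ((521.4967651367188, -270.2453308105469), (38.67079544067383, 60.32997131347656), 84.47025299072266)
jig 2263 ((469.9132385253906, 133.97930908203125), (116.12889099121094, 216.0005340576172), 4.153646945953369)
red 406 165.42610837438423 125.6256157635468 146 184 110 147
rack 1048 ((519.9989624023438, -300.1986083984375), (125.9115219116211, 95.24404907226562), 84.23027801513672)
[193 249 252] [ 28  60 252]
scene block 225 ((521.83203125, -269.19818115234375), (36.73654556274414, 60.2073860168457), 83.37090301513672)
jig 2512 ((442.61407470703125, 133.2620086669922), (176.8648681640625, 212.69984436035156), 4.089898586273193)
red 85 361.2705882352941 165.35294117647058 359 364 158 174
rack 1060 ((519.77294921875, -299.3759765625), (125.20538330078125, 96.03791046142578), 84.57331848144531)
[148 241 244] [ 29 100 244]
```

```bash
python3 - <<'E'
from h import *
J=np.array([473.9,79.1]);a=np.radians(94.1);R=np.array([[np.cos(a),-np.sin(a)],[np.sin(a),np.cos(a)]])
tj=lambda p:(p[:,:2]*1000-J)@R
for n,box in(("top",(293,203,36,50)),("scene",(298,170,45,45))):
    im=cv2.imread(f"pics/{n}0.png");h=cv2.cvtColor(im,cv2.COLOR_BGR2HSV).astype(int)
    x,y,w,hh=box;H,S,V=[h[...,i] for i in range(3)]
    d=np.zeros(V.shape,bool);d[y:y+hh,x:x+w]=((V<150)&(S>95)&((H<15)|(H>170)))[y:y+hh,x:x+w]
    N,l,s,c=cv2.connectedComponentsWithStats(d.astype(np.uint8))
    for i in range(1,N):
        if s[i,4]>8:
            ys,xs=np.nonzero(l==i);p=np.c_[xs,ys]
            for z in(.052,.012):
                q=tj(plane(n,p,z));print(n,"stop z",z,len(xs),c[i],"jig min",q.min(0),"max",q.max(0),"mean",q.mean(0))
r=plane("top",[[264,229]],.19);print("red tip top guess",tj(r))
im=cv2.imread("pics/top0.png").astype(int);m=(im[...,2]>130)&(im[...,1]<110)&(im[...,0]<110);m[:210]=0;m[250:]=0;m[:,:255]=0;m[:,280:]=0
ys,xs=np.nonzero(m);p=np.c_[xs,ys];print(len(xs),p.mean(0),tj(plane("top",[p.mean(0)],.185)))
print("scene red top",tj(plane("scene",[[361.5,158.5]],.19)))
for nm,px,z in(("glue",(377,163),.11),("small",(388,196),.02),("big",(422,258),.03),("gouge",(210,280),.02)):print(nm,plane("top",[px],z)[0])
E
```

```text
top stop z 0.052 39 [298.3846 229.3846] jig min [ 25.3273 -22.0322] max [39.9924 22.7262] mean [34.7636  1.4135]
top stop z 0.012 39 [298.3846 229.3846] jig min [ 27.8531 -23.7315] max [42.9928 22.4752] mean [37.5948  0.4729]
scene stop z 0.052 71 [329.4366 193.4507] jig min [ 20.206  -47.0013] max [41.7981 26.3864] mean [ 34.1403 -13.7637]
scene stop z 0.012 71 [329.4366 193.4507] jig min [ 24.5414 -22.7169] max [46.8415 53.0773] mean [38.9326 11.6106]
scene stop z 0.052 37 [305.5676 198.6216] jig min [-41.8972 -47.9089] max [-26.2459  19.3178] mean [-37.2446 -24.8818]
scene stop z 0.012 37 [305.5676 198.6216] jig min [-39.5983 -23.6543] max [-23.4338  45.7769] mean [-34.7931   0.1279]
red tip top guess [[122.7658  -1.3769]]
20 [268.05 229.95] [[112.0694   1.7676]]
scene red top [[118.2185   2.3868]]
glue [ 0.6787 -0.1287  0.11  ]
small [ 0.5864 -0.1773  0.02  ]
big [ 0.3859 -0.2865  0.03  ]
gouge [0.2998 0.4002 0.02  ]
```

```bash
cat >> h.py <<'E'
from scipy.spatial.transform import Rotation as Ro
def go(x,y,z,jaw=None):
    s=manip.sense();r=Ro.from_quat(s['tool_rot']);d=r.inv().apply(np.array([x,y,z])-s['tcp_pos']*1000)
    ya=r.apply([0,1,0]);jw=np.degrees(np.arctan2(ya[1],ya[0]))
    print("t",s['t'],"tcp",s['tcp_pos']*1000,"jaw",jw,"shift",d,"tilt",r.apply([0,0,1]),"F",s['force'],"gap",s['finger_gap']*85.4)
    if jaw is not None:print("rot z",-((jaw-jw+90)%180-90))
E
python3 -c "
from h import *
go(521.6,-269.8,200,-5.7)"
```

```text
t 0.1 tcp [ 210.5843 -587.7701  230.4447] jaw -70.3012226785625 shift [ 399.9836 -194.4671   30.9562] tilt [-0.0003  0.0019 -1.    ] F [ 0.6326 -0.3296  0.7495] gap 85.14407652812399
rot z -64.6012226785625
```

Call:
send_rows(
  motion=[
    {"gripper":85,"travel":[33.3,-16.2,2.6],"rotation":[0,0,0]},
    {"gripper":85,"travel":[33.3,-16.2,2.6],"rotation":[0,0,0]},
    {"gripper":85,"travel":[33.3,-16.2,2.6],"rotation":[0,0,0]},
    {"gripper":85,"travel":[33.3,-16.2,2.6],"rotation":[0,0,0]},
    {"gripper":85,"travel":[33.3,-16.2,2.6],"rotation":[0,0,0]},
    {"gripper":85,"travel":[33.3,-16.2,2.6],"rotation":[0,0,0]},
    {"gripper":85,"travel":[33.3,-16.2,2.6],"rotation":[0,0,0]},
    {"gripper":85,"travel":[33.3,-16.2,2.6],"rotation":[0,0,0]},
    {"gripper":85,"travel":[33.3,-16.2,2.6],"rotation":[0,0,0]},
    {"gripper":85,"travel":[33.3,-16.2,2.6],"rotation":[0,0,0]},
    {"gripper":85,"travel":[33.3,-16.2,2.6],"rotation":[0,0,0]},
    {"gripper":85,"travel":[33.3,-16.2,2.6],"rotation":[0,0,0]},
  ],
)

```text
t: 1.1
tcp_pos: [0.5222, -0.2689, 0.1996]
tool_rot: [0.985, 0.171, -0.0, -0.0]
force: [1.5, 0.1, 0.4]
finger_gap: 0.99
```

Call:
send_rows(
  motion=[
    {"gripper":85,"travel":[0,0,12],"rotation":[0,0,-6.46]},
    {"gripper":85,"travel":[0,0,12],"rotation":[0,0,-6.46]},
    {"gripper":85,"travel":[0,0,12],"rotation":[0,0,-6.46]},
    {"gripper":85,"travel":[0,0,12],"rotation":[0,0,-6.46]},
    {"gripper":85,"travel":[0,0,12],"rotation":[0,0,-6.46]},
    {"gripper":85,"travel":[0,0,12],"rotation":[0,0,-6.46]},
    {"gripper":85,"travel":[0,0,12],"rotation":[0,0,-6.46]},
    {"gripper":85,"travel":[0,0,12],"rotation":[0,0,-6.46]},
    {"gripper":85,"travel":[0,0,0],"rotation":[0,0,-6.46]},
    {"gripper":85,"travel":[0,0,0],"rotation":[0,0,-6.46]},
    {"gripper":85,"travel":[0,0,0],"rotation":[0,0,0]},
  ],
)

```text
t: 2.02
tcp_pos: [0.5209, -0.2704, 0.1033]
tool_rot: [0.741, 0.672, -0.0, -0.001]
force: [-0.0, -0.4, 0.0]
finger_gap: 0.996
```

```bash
python3 -c "
from h import *
go(521.6,-269.6,18,-5.7)
im=manip.snapshot('scene')[:,:,::-1];cv2.imwrite('pics/s1.png',cv2.resize(im[130:250,130:290],(800,600),interpolation=cv2.INTER_CUBIC))"
```

```text
t 2.0167 tcp [ 520.9419 -270.3677  103.3039] jaw -5.59735723880979 shift [ 0.7491  0.705  85.3037] tilt [-0.0014  0.0011 -1.    ] F [-0.0458 -0.3572  0.035 ] gap 85.09252937297151
rot z 0.10264276119021076
```

View pics/s1.png

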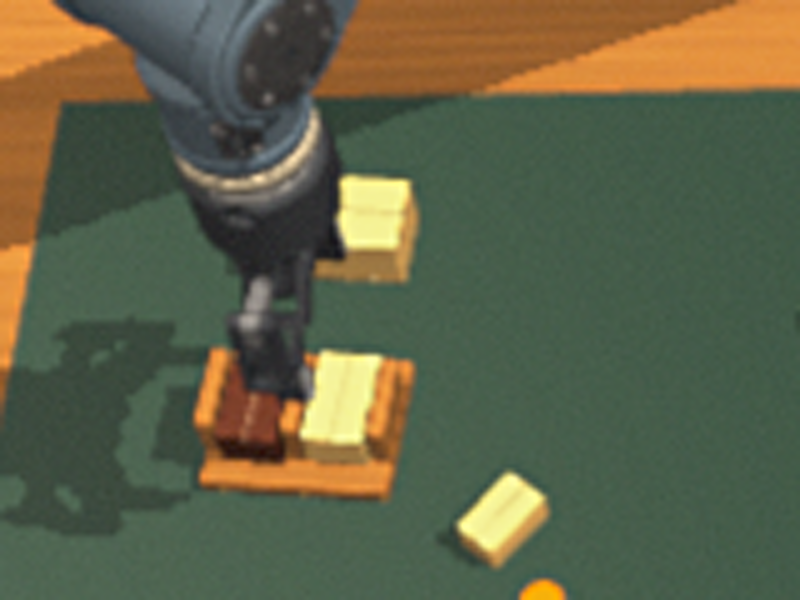

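The gripper hovers over the pale bay; the apparent leftward offset is parallax. I'll descend and grip the ends.

Call:
send_rows(
  motion=[
    {"gripper":85,"travel":[0.7,0.7,20],"rotation":[0,0,0]},
    {"gripper":85,"travel":[0,0,20],"rotation":[0,0,0]},
    {"gripper":85,"travel":[0,0,18],"rotation":[0,0,0]},
    {"gripper":85,"travel":[0,0,14],"rotation":[0,0,0]},
    {"gripper":85,"travel":[0,0,9],"rotation":[0,0,0]},
    {"gripper":85,"travel":[0,0,6],"rotation":[0,0,0]},
    {"gripper":85,"travel":[0,0,0],"rotation":[0,0,0]},
  ],
)

```text
t: 2.65
tcp_pos: [0.5217, -0.2697, 0.0161]
tool_rot: [0.742, 0.671, -0.0, -0.001]
force: [-0.5, -0.1, -1.0]
finger_gap: 0.996
```

Call:
send_rows(
  motion=[
    {"gripper":50,"travel":[0,0,0],"rotation":[0,0,0]},
    {"gripper":50,"travel":[0,0,0],"rotation":[0,0,0]},
    {"gripper":50,"travel":[0,0,0],"rotation":[0,0,0]},
    {"gripper":50,"travel":[0,0,0],"rotation":[0,0,0]},
    {"gripper":50,"travel":[0,0,0],"rotation":[0,0,0]},
    {"gripper":50,"travel":[0,0,0],"rotation":[0,0,0]},
    {"gripper":50,"travel":[0,0,0],"rotation":[0,0,0]},
  ],
  newtons=30,
)

```text
t: 3.23
tcp_pos: [0.5228, -0.2706, 0.0182]
tool_rot: [0.741, 0.671, 0.0, 0.001]
force: [0.1, -0.1, 6.0]
finger_gap: 0.673
```

Call:
send_rows(
  motion=[
    {"gripper":50,"travel":[0,0,-4],"rotation":[0,0,0]},
    {"gripper":50,"travel":[0,0,-10],"rotation":[0,0,0]},
    {"gripper":50,"travel":[0,0,-16],"rotation":[0,0,0]},
    {"gripper":50,"travel":[0,0,-20],"rotation":[0,0,0]},
    {"gripper":50,"travel":[0,0,-20],"rotation":[0,0,0]},
    {"gripper":50,"travel":[0,0,-15],"rotation":[0,0,0]},
    {"gripper":50,"travel":[0,0,0],"rotation":[0,0,0]},
  ],
)

```text
t: 3.82
tcp_pos: [0.5238, -0.2712, 0.1056]
tool_rot: [0.741, 0.671, 0.001, 0.003]
force: [-0.3, 0.3, -0.8]
finger_gap: 0.672
```

```bash
python3 -c "
from h import *
go(460,-80,60,-85.9)
a=manip.snapshot('scene')[:,:,::-1];b=manip.snapshot('top')[:,:,::-1]
cv2.imwrite('pics/s2.png',np.hstack([cv2.resize(a[140:240,140:240],(400,400)),cv2.resize(b[160:260,360:460],(400,400))]))"
```

```text
t 3.8167 tcp [ 523.8373 -271.2325  105.6294] jaw -5.691861000546206 shift [184.1125 -82.7358  44.5476] tilt [ 0.0051 -0.004  -1.    ] F [-0.2779  0.2574 -0.8348] gap 57.43058053998299
rot z 80.2081389994538
```

View pics/s2.png

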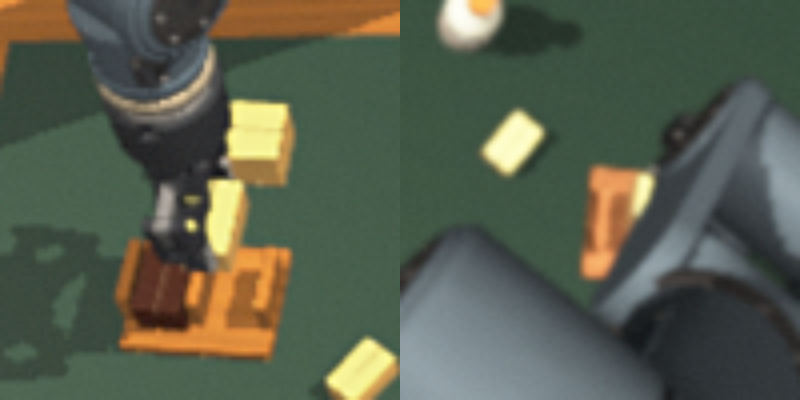

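The block is held level by its ends and is clear of the rack; the dark block is still in place. I'll go to the free mat area, turning on the way.

Call:
send_rows(
  motion=[
    {"gripper":50,"travel":[23,-10.3,0],"rotation":[0,0,0]},
    {"gripper":50,"travel":[23,-10.3,0],"rotation":[0,0,0]},
    {"gripper":50,"travel":[23,-10.3,0],"rotation":[0,0,0]},
    {"gripper":50,"travel":[23,-10.3,0],"rotation":[0,0,0]},
    {"gripper":50,"travel":[23,-10.3,0],"rotation":[0,0,0]},
    {"gripper":50,"travel":[23,-10.3,0],"rotation":[0,0,0]},
    {"gripper":50,"travel":[23,-10.3,0],"rotation":[0,0,0]},
    {"gripper":50,"travel":[23,-10.3,0],"rotation":[0,0,0]},
  ],
)

```text
t: 4.58
tcp_pos: [0.4569, -0.0773, 0.101]
tool_rot: [0.742, 0.671, -0.001, -0.001]
force: [0.2, 0.4, 0.3]
finger_gap: 0.668
```

Call:
send_rows(
  motion=[
    {"gripper":50,"travel":[0,0,6],"rotation":[0,0,6.68]},
    {"gripper":50,"travel":[0,0,6],"rotation":[0,0,6.68]},
    {"gripper":50,"travel":[0,0,6],"rotation":[0,0,6.68]},
    {"gripper":50,"travel":[0,0,6],"rotation":[0,0,6.68]},
    {"gripper":50,"travel":[0,0,6],"rotation":[0,0,6.68]},
    {"gripper":50,"travel":[0,0,6],"rotation":[0,0,6.68]},
    {"gripper":50,"travel":[0,0,6],"rotation":[0,0,6.68]},
    {"gripper":50,"travel":[0,0,6],"rotation":[0,0,6.68]},
    {"gripper":50,"travel":[0,0,6],"rotation":[0,0,6.68]},
    {"gripper":50,"travel":[0,0,6],"rotation":[0,0,6.68]},
    {"gripper":50,"travel":[0,0,6],"rotation":[0,0,6.68]},
    {"gripper":50,"travel":[0,0,6],"rotation":[0,0,6.68]},
  ],
)

```text
t: 5.58
tcp_pos: [0.4574, -0.0784, 0.0287]
tool_rot: [0.999, 0.033, -0.001, -0.001]
force: [-0.7, -0.7, -0.3]
finger_gap: 0.667
```

```bash
python3 -c "
from h import *
go(460,-80,6,-85.9)"
```

```text
t 5.5833 tcp [457.4074 -78.3646  28.7479] jaw -86.19833289695013 shift [ 2.5356  1.8333 22.7393] tilt [-0.0026  0.0011 -1.    ] F [-0.702  -0.651  -0.3109] gap 56.96470493715175
rot z -0.29833289695012866
```

Call:
send_rows(
  motion=[
    {"gripper":50,"travel":[0,0,8],"rotation":[0,0,-0.3]},
    {"gripper":50,"travel":[0,0,7],"rotation":[0,0,0]},
    {"gripper":50,"travel":[0,0,3],"rotation":[0,0,0]},
    {"gripper":50,"travel":[0,0,1],"rotation":[0,0,0]},
    {"gripper":50,"travel":[0,0,1],"rotation":[0,0,0]},
    {"gripper":50,"travel":[0,0,0],"rotation":[0,0,0]},
  ],
)

```text
t: 6.08
tcp_pos: [0.4584, -0.0788, 0.01]
tool_rot: [0.999, 0.039, -0.0, -0.0]
force: [-0.1, 0.1, -0.8]
finger_gap: 0.671
```

Call:
send_rows(
  motion=[
    {"gripper":50,"travel":[0,0,1],"rotation":[0,0,0]},
    {"gripper":50,"travel":[0,0,1],"rotation":[0,0,0]},
    {"gripper":50,"travel":[0,0,0],"rotation":[0,0,0]},
  ],
)

```text
t: 6.33
tcp_pos: [0.4586, -0.0788, 0.0083]
tool_rot: [0.999, 0.039, 0.0, 0.0]
force: [0.7, 0.5, -0.6]
finger_gap: 0.672
```

Call:
send_rows(
  motion=[
    {"gripper":50,"travel":[0,0,1],"rotation":[0,0,0]},
    {"gripper":50,"travel":[0,0,1],"rotation":[0,0,0]},
    {"gripper":50,"travel":[0,0,0],"rotation":[0,0,0]},
  ],
)

```text
t: 6.58
tcp_pos: [0.4586, -0.0788, 0.0062]
tool_rot: [0.999, 0.039, 0.0, 0.0]
force: [-0.0, -0.1, -0.3]
finger_gap: 0.667
```

Call:
send_rows(
  motion=[
    {"gripper":50,"travel":[0,0,1],"rotation":[0,0,0]},
    {"gripper":50,"travel":[0,0,0.5],"rotation":[0,0,0]},
    {"gripper":50,"travel":[0,0,0],"rotation":[0,0,0]},
  ],
)

```text
t: 6.83
tcp_pos: [0.4586, -0.0788, 0.0061]
tool_rot: [0.999, 0.039, 0.001, 0.0]
force: [-2.2, 0.3, 14.5]
finger_gap: 0.673
```

Call:
send_rows(
  motion=[
    {"gripper":50,"travel":[0,0,-1.3],"rotation":[0,0,0]},
    {"gripper":85,"travel":[0,0,0],"rotation":[0,0,0]},
    {"gripper":85,"travel":[0,0,0],"rotation":[0,0,0]},
    {"gripper":85,"travel":[0,0,0],"rotation":[0,0,0]},
    {"gripper":85,"travel":[0,0,0],"rotation":[0,0,0]},
    {"gripper":85,"travel":[0,0,0],"rotation":[0,0,0]},
    {"gripper":85,"travel":[0,0,-10],"rotation":[0,0,0]},
    {"gripper":85,"travel":[0,0,-20],"rotation":[0,0,0]},
    {"gripper":85,"travel":[0,0,-25],"rotation":[0,0,0]},
    {"gripper":85,"travel":[0,0,-10],"rotation":[0,0,0]},
    {"gripper":85,"travel":[0,0,0],"rotation":[0,0,-6]},
  ],
)

```text
t: 7.75
tcp_pos: [0.4598, -0.0792, 0.0737]
tool_rot: [0.996, 0.092, 0.002, 0.001]
force: [-0.3, -0.0, 0.0]
finger_gap: 0.989
```

Call:
send_rows(
  motion=[
    {"gripper":85,"travel":[0,0,0],"rotation":[0,0,-7]},
    {"gripper":85,"travel":[0,0,0],"rotation":[0,0,-7]},
    {"gripper":85,"travel":[0,0,0],"rotation":[0,0,-7]},
    {"gripper":85,"travel":[0,0,0],"rotation":[0,0,-7]},
    {"gripper":85,"travel":[0,0,0],"rotation":[0,0,-7]},
    {"gripper":85,"travel":[0,0,0],"rotation":[0,0,-7]},
    {"gripper":85,"travel":[0,0,0],"rotation":[0,0,-7]},
    {"gripper":85,"travel":[0,0,0],"rotation":[0,0,-7]},
    {"gripper":85,"travel":[0,0,0],"rotation":[0,0,-7]},
    {"gripper":85,"travel":[0,0,0],"rotation":[0,0,-7]},
    {"gripper":85,"travel":[0,0,0],"rotation":[0,0,-7]},
    {"gripper":85,"travel":[0,0,0],"rotation":[0,0,-7]},
  ],
)

```text
t: 8.75
tcp_pos: [0.4583, -0.0787, 0.0715]
tool_rot: [0.677, 0.736, 0.0, 0.0]
force: [-0.1, 0.2, 0.2]
finger_gap: 0.991
```

```bash
python3 - <<'E'
from h import *
go(459,-83.8,16,4.1)
a=manip.snapshot('scene')[:,:,::-1];b=manip.snapshot('top')[:,:,::-1]
cv2.imwrite('pics/s3.png',np.hstack([cv2.resize(a[140:240,225:325],(400,400)),cv2.resize(b[180:280,300:400],(400,400))]))
for n,im in(("scene",a),("top",b)):
    h=cv2.cvtColor(im,cv2.COLOR_BGR2HSV).astype(int);H,S,V=h[...,0],h[...,1],h[...,2]
    m=((H>=21)&(H<34)&(V>150)&(S<175)&(S>30))
    N,l,s,c=cv2.connectedComponentsWithStats(m.astype(np.uint8))
    for i in range(1,N):
        if s[i,4]>40:print(n,s[i],plane(n,[c[i]],.028)[0],rect(n,(l==i).astype(np.uint8),.028))
E
```

```text
t 8.75 tcp [458.3342 -78.6968  71.4907] jaw 4.786296807521489 shift [-5.1384  0.2303 55.491 ] tilt [ 0.0001 -0.     -1.    ] F [-0.0785  0.2388  0.1794] gap 84.63026911457209
rot z 0.6862968075214866
scene [ 141    0  104   33 1342] [-0.3506 -0.3835  0.028 ] ((-358.901123046875, -368.985107421875), (402.802001953125, 189.5799560546875), 88.81982421875)
scene [  0  36  29  74 849] [-0.0995 -0.9882  0.028 ] ((-75.04350280761719, -982.982666015625), (369.0869140625, 68.36882781982422), 6.227047443389893)
scene [  0  93  40  39 969] [ 0.1185 -0.9027  0.028 ] ((121.09436798095703, -899.366943359375), (95.10896301269531, 167.3846893310547), 89.18924713134766)
scene [411 142  15  21  59] [0.323  0.4023 0.028 ] ((321.5895690917969, 401.4110412597656), (86.37242889404297, 8.708982467651367), 20.757516860961914)
scene [184 165  28  14 318] [ 0.3778 -0.2827  0.028 ] ((379.608154296875, -286.7510681152344), (83.6527328491211, 48.880027770996094), 88.59989929199219)
scene [302 179  72  36 787] [0.5124 0.1399 0.028 ] ((481.1280517578125, 133.73110961914062), (107.23888397216797, 209.10440063476562
[... 3759 characters left out ...]
748046875, 650.5230102539062), (135.5189208984375, 7.003048896789551), 52.06551742553711)
top [114 276  33  25  82] [0.2694 0.6655 0.028 ] ((267.31744384765625, 661.7269897460938), (134.22731018066406, 7.273609161376953), 56.246063232421875)
top [603 296  21  23 424] [ 0.2336 -0.9163  0.028 ] ((234.3964080810547, -917.4258422851562), (68.83219146728516, 71.27130889892578), 87.92019653320312)
top [604 359  22  26 359] [ 0.0194 -0.9151  0.028 ] ((29.310760498046875, -916.685791015625), (71.94062805175781, 79.45420837402344), 89.21160125732422)
top [605 393  21   7 146] [-0.0484 -0.9162  0.028 ] ((-48.378292083740234, -916.5882568359375), (68.031982421875, 19.01676368713379), 89.03795623779297)
```

View pics/s3.png

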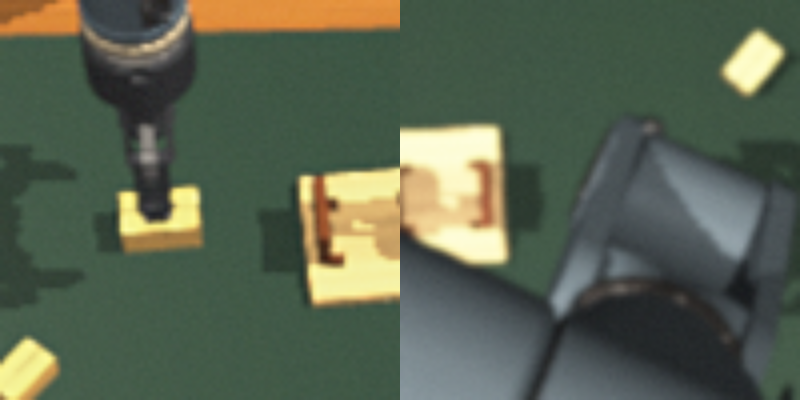

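The block sits alone on the mat at about (459,-79) with yaw 94°, and the open gripper is straddling its long sides. I'll regrip 5 mm toward its -x end.

Call:
send_rows(
  motion=[
    {"gripper":85,"travel":[-5.1,0.2,10],"rotation":[0,0,0.4]},
    {"gripper":85,"travel":[0,0,16],"rotation":[0,0,0]},
    {"gripper":85,"travel":[0,0,16],"rotation":[0,0,0]},
    {"gripper":85,"travel":[0,0,9],"rotation":[0,0,0]},
    {"gripper":85,"travel":[0,0,4.5],"rotation":[0,0,0]},
    {"gripper":85,"travel":[0,0,0],"rotation":[0,0,0]},
    {"gripper":25,"travel":[0,0,0],"rotation":[0,0,0]},
    {"gripper":25,"travel":[0,0,0],"rotation":[0,0,0]},
    {"gripper":25,"travel":[0,0,0],"rotation":[0,0,0]},
    {"gripper":25,"travel":[0,0,0],"rotation":[0,0,0]},
    {"gripper":25,"travel":[0,0,0],"rotation":[0,0,0]},
    {"gripper":25,"travel":[0,0,0],"rotation":[0,0,0]},
  ],
)

```text
t: 9.85
tcp_pos: [0.4594, -0.084, 0.0161]
tool_rot: [0.682, 0.732, 0.0, 0.001]
force: [-0.2, 0.1, 5.9]
finger_gap: 0.411
```

Call:
send_rows(
  motion=[
    {"gripper":25,"travel":[0,0,0],"rotation":[0,0,0]},
    {"gripper":25,"travel":[0,0,0],"rotation":[0,0,0]},
    {"gripper":25,"travel":[0,0,0],"rotation":[0,0,0]},
    {"gripper":25,"travel":[0,0,0],"rotation":[0,0,0]},
  ],
)

```text
t: 10.18
tcp_pos: [0.4594, -0.084, 0.0161]
tool_rot: [0.682, 0.732, 0.0, 0.001]
force: [-0.3, 0.3, 6.7]
finger_gap: 0.412
```

Call:
send_rows(
  motion=[
    {"gripper":25,"travel":[0,0,-5],"rotation":[0,0,0]},
    {"gripper":25,"travel":[0,0,-14],"rotation":[0,0,0]},
    {"gripper":25,"travel":[0,0,-20],"rotation":[0,0,0]},
    {"gripper":25,"travel":[0,0,-20],"rotation":[0,0,0]},
    {"gripper":25,"travel":[0,0,-14],"rotation":[0,0,0]},
    {"gripper":25,"travel":[0,0,-5],"rotation":[0,0,0]},
    {"gripper":25,"travel":[0,0,0],"rotation":[0,0,0]},
  ],
)

```text
t: 10.77
tcp_pos: [0.4597, -0.0841, 0.0946]
tool_rot: [0.682, 0.732, 0.0, 0.001]
force: [0.1, -0.2, -0.4]
finger_gap: 0.406
```

```bash
python3 -c "
from h import *
go(473,74.6,94,4.1)"
```

```text
t 10.7667 tcp [459.7037 -84.0854  94.588 ] jaw 4.046284534267632 shift [157.3524  24.4588   0.4375] tilt [ 0.0026 -0.0012 -1.    ] F [ 0.1278 -0.2075 -0.4046] gap 34.691367308150205
rot z -0.05371546573236685
```

Call:
send_rows(
  motion=[
    {"gripper":25,"travel":[10,1.6,0],"rotation":[0,0,0]},
    {"gripper":25,"travel":[22,3.4,0],"rotation":[0,0,0]},
    {"gripper":25,"travel":[30,4.7,0],"rotation":[0,0,0]},
    {"gripper":25,"travel":[30,4.7,0],"rotation":[0,0,0]},
    {"gripper":25,"travel":[30,4.7,0],"rotation":[0,0,0]},
    {"gripper":25,"travel":[22,3.4,0],"rotation":[0,0,0]},
    {"gripper":25,"travel":[10,1.6,0],"rotation":[0,0,0]},
    {"gripper":25,"travel":[3.3,0.4,0],"rotation":[0,0,0]},
    {"gripper":25,"travel":[0,0,0],"rotation":[0,0,0]},
  ],
)

```text
t: 11.52
tcp_pos: [0.4717, 0.0755, 0.0927]
tool_rot: [0.681, 0.732, -0.001, -0.001]
force: [-0.7, 0.2, -1.2]
finger_gap: 0.415
```

```bash
python3 - <<'E'
from h import *
go(473,74.6,28,4.1)
a=manip.snapshot('scene')[:,:,::-1];b=manip.snapshot('top')[:,:,::-1]
cv2.imwrite('pics/s4.png',np.hstack([cv2.resize(a[135:225,290:380],(400,400),interpolation=cv2.INTER_CUBIC),cv2.resize(b[190:270,250:330],(400,400),interpolation=cv2.INTER_CUBIC)]))
E
```

```text
t 11.5167 tcp [471.7367  75.5015  92.683 ] jaw 4.142904820469673 shift [-0.9972  1.303  64.6808] tilt [-0.0017 -0.     -1.    ] F [-0.6711  0.2288 -1.226 ] gap 35.43968563317338
rot z 0.0429048204696727
```

View pics/s4.png

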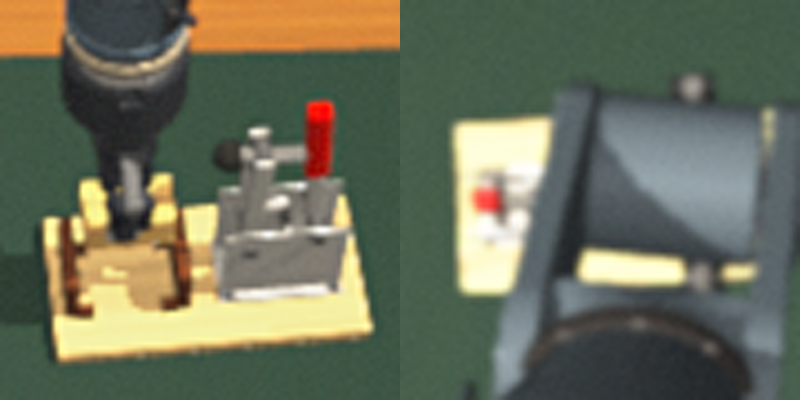

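The block is above the pocket between the stops. I'll lower it between them, keeping the underside above the lips, and check.

Call:
send_rows(
  motion=[
    {"gripper":25,"travel":[-1,1.3,6],"rotation":[0,0,0]},
    {"gripper":25,"travel":[0,0,10],"rotation":[0,0,0]},
    {"gripper":25,"travel":[0,0,8],"rotation":[0,0,0]},
    {"gripper":25,"travel":[0,0,5],"rotation":[0,0,0]},
    {"gripper":25,"travel":[0,0,4],"rotation":[0,0,0]},
    {"gripper":25,"travel":[0,0,4],"rotation":[0,0,0]},
    {"gripper":25,"travel":[0,0,4],"rotation":[0,0,0]},
    {"gripper":25,"travel":[0,0,4],"rotation":[0,0,0]},
    {"gripper":25,"travel":[0,0,4],"rotation":[0,0,0]},
    {"gripper":25,"travel":[0,0,2],"rotation":[0,0,0]},
    {"gripper":25,"travel":[0,0,0],"rotation":[0,0,0]},
  ],
)

```text
t: 12.53
tcp_pos: [0.4735, 0.074, 0.042]
tool_rot: [0.682, 0.732, -0.0, -0.0]
force: [-0.0, -0.1, -0.9]
finger_gap: 0.409
```

```bash
python3 - <<'E'
from h import *
go(473,74.6,28,4.1)
a=manip.snapshot('scene')[:,:,::-1]
cv2.imwrite('pics/s5.png',cv2.resize(a[170:218,295:359],(800,600),interpolation=cv2.INTER_CUBIC))
E
```

```text
t 12.5333 tcp [473.495   73.971   41.9961] jaw 4.04706073791255 shift [ 0.6608 -0.4387 13.9966] tilt [-0.0008  0.0001 -1.    ] F [-0.046  -0.0596 -0.922 ] gap 34.9365996174747
rot z -0.052939262087448924
```

View pics/s5.png

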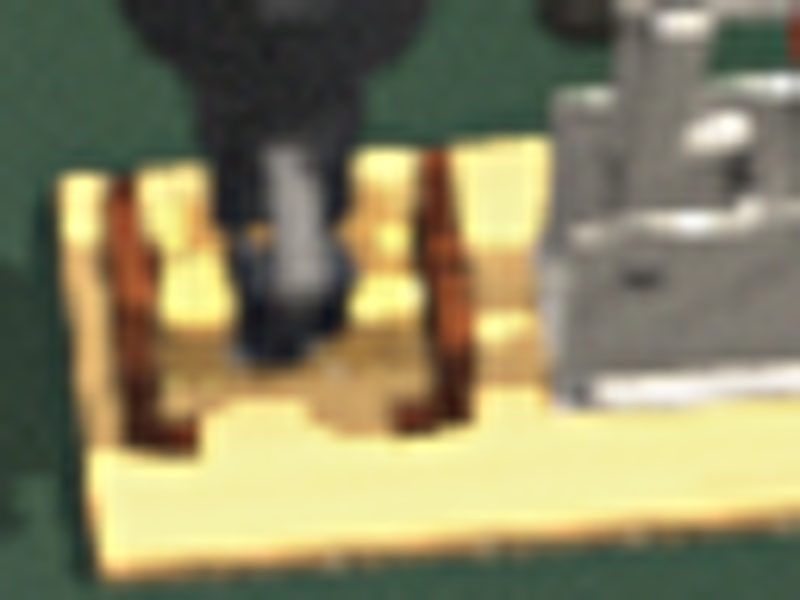

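The block is between the stops with no side force. I'll lower it on with force checks.

Call:
send_rows(
  motion=[
    {"gripper":25,"travel":[0.6,0,2.5],"rotation":[0,0,0]},
    {"gripper":25,"travel":[0,0,2.5],"rotation":[0,0,0]},
    {"gripper":25,"travel":[0,0,2],"rotation":[0,0,0]},
    {"gripper":25,"travel":[0,0,1],"rotation":[0,0,0]},
    {"gripper":25,"travel":[0,0,0],"rotation":[0,0,0]},
  ],
)

```text
t: 13.0
tcp_pos: [0.4736, 0.0745, 0.0342]
tool_rot: [0.682, 0.732, -0.0, -0.0]
force: [0.0, 0.4, -0.5]
finger_gap: 0.41
```

Call:
send_rows(
  motion=[
    {"gripper":25,"travel":[0,0,1.5],"rotation":[0,0,0]},
    {"gripper":25,"travel":[0,0,1.5],"rotation":[0,0,0]},
    {"gripper":25,"travel":[0,0,1],"rotation":[0,0,0]},
    {"gripper":25,"travel":[0,0,0],"rotation":[0,0,0]},
  ],
)

```text
t: 13.33
tcp_pos: [0.4736, 0.0745, 0.0302]
tool_rot: [0.682, 0.732, -0.0, -0.0]
force: [0.3, -0.1, -0.9]
finger_gap: 0.412
```

Already below the lip tops (underside ≈14 mm) with no contact, so it has cleared the lips.

Call:
send_rows(
  motion=[
    {"gripper":25,"travel":[0,0,1],"rotation":[0,0,0]},
    {"gripper":25,"travel":[0,0,0.6],"rotation":[0,0,0]},
    {"gripper":25,"travel":[0,0,0],"rotation":[0,0,0]},
  ],
)

```text
t: 13.58
tcp_pos: [0.4737, 0.0745, 0.0287]
tool_rot: [0.682, 0.732, -0.0, -0.0]
force: [-0.6, 0.6, -0.5]
finger_gap: 0.411
```

Call:
send_rows(
  motion=[
    {"gripper":25,"travel":[0,0,0.6],"rotation":[0,0,0]},
    {"gripper":25,"travel":[0,0,0.5],"rotation":[0,0,0]},
    {"gripper":25,"travel":[0,0,0],"rotation":[0,0,0]},
  ],
)

```text
t: 13.83
tcp_pos: [0.4738, 0.0745, 0.0281]
tool_rot: [0.682, 0.732, 0.0, 0.0]
force: [-0.1, 0.4, 4.3]
finger_gap: 0.416
```

Floor contact at exactly the predicted height. Release and lift straight up.

Call:
send_rows(
  motion=[
    {"gripper":62,"travel":[0,0,0],"rotation":[0,0,0]},
    {"gripper":62,"travel":[0,0,0],"rotation":[0,0,0]},
    {"gripper":62,"travel":[0,0,0],"rotation":[0,0,0]},
    {"gripper":62,"travel":[0,0,0],"rotation":[0,0,0]},
    {"gripper":62,"travel":[0,0,-6],"rotation":[0,0,0]},
    {"gripper":62,"travel":[0,0,-15],"rotation":[0,0,0]},
    {"gripper":62,"travel":[0,0,-30],"rotation":[0,0,0]},
    {"gripper":62,"travel":[0,0,-30],"rotation":[0,0,0]},
    {"gripper":62,"travel":[-5,0,-40],"rotation":[0,0,0]},
    {"gripper":62,"travel":[-5,0,-40],"rotation":[0,0,0]},
    {"gripper":0,"travel":[0,0,-20],"rotation":[0,0,0]},
    {"gripper":0,"travel":[0,0,0],"rotation":[0,0,0]},
  ],
)

```text
t: 14.83
tcp_pos: [0.4776, 0.0641, 0.2139]
tool_rot: [0.682, 0.732, 0.004, 0.005]
force: [0.1, 0.4, 0.1]
finger_gap: 0.451
```

```bash
python3 - <<'E'
from h import *
J=np.array([472.8,79.8]);a=np.radians(94.1);e=np.array([np.cos(a),np.sin(a)])
p=J+e*92; go(*p,200,4.1)
a=manip.snapshot('scene')[:,:,::-1]
cv2.imwrite('pics/s6.png',cv2.resize(a[140:218,290:394],(800,600),interpolation=cv2.INTER_CUBIC))
E
```

```text
t 14.8333 tcp [477.5802  64.143  213.9221] jaw 4.029070257933618 shift [107.9803  -3.9401  13.6731] tilt [ 0.0115 -0.0011 -0.9999] F [0.1246 0.3553 0.0812] gap 38.53610664424238
rot z -0.07092974206638303
```

View pics/s6.png

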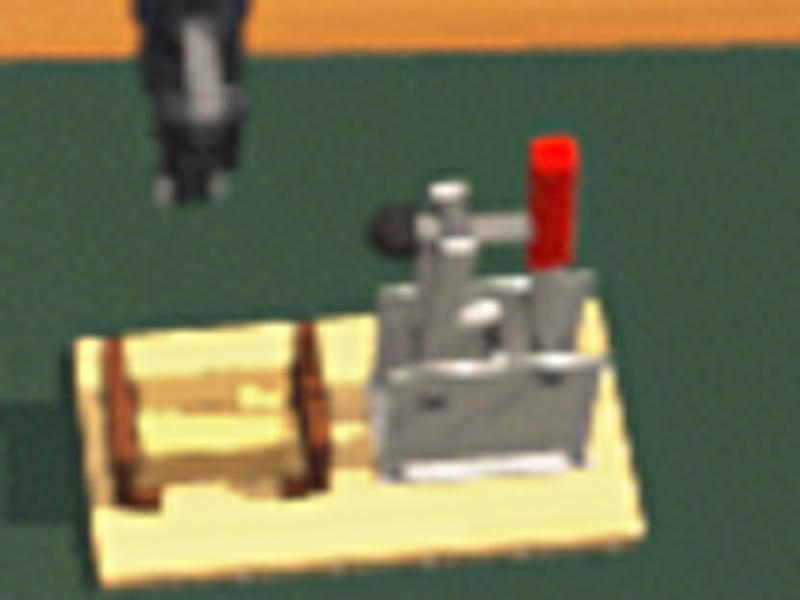

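The block lies flat between the stops, lever open at (552,140 in crop). Next I'll shut the fingers and go just pocket-side of the lever tip.

Call:
send_rows(
  motion=[
    {"gripper":0,"travel":[0,0,0],"rotation":[0,0,0]},
    {"gripper":0,"travel":[0,0,0],"rotation":[0,0,0]},
    {"gripper":0,"travel":[20,-0.8,0],"rotation":[0,0,0]},
    {"gripper":0,"travel":[25,-0.9,0],"rotation":[0,0,0]},
    {"gripper":0,"travel":[25,-0.9,0],"rotation":[0,0,0]},
    {"gripper":0,"travel":[22,-0.8,0],"rotation":[0,0,0]},
    {"gripper":0,"travel":[16,-0.6,0],"rotation":[0,0,0]},
    {"gripper":0,"travel":[0,0,0],"rotation":[0,0,0]},
  ],
)

```text
t: 15.55
tcp_pos: [0.461, 0.1742, 0.2068]
tool_rot: [0.681, 0.733, -0.001, -0.002]
force: [0.1, 0.6, -0.3]
finger_gap: -0.001
```

```bash
cat >> h.py <<'E'
def lever(phi,r=100,of=0):
    J=np.array([472.8,79.8]);a=np.radians(94.1);e=np.array([np.cos(a),np.sin(a)])
    p=np.radians(phi);s=124+r*np.sin(p)-8*np.cos(p)-11-of
    return (*(J+e*s),76+r*np.cos(p)+8*np.sin(p))
E
python3 - <<'E'
from h import *
go(*lever(-3,105,6),4.1)
print(np.array([lever(p,100) for p in (-3,10,20,30,40,50,60,70,80,90)]))
a=manip.snapshot('scene')[:,:,::-1]
cv2.imwrite('pics/s7.png',cv2.resize(a[125:215,300:420],(800,600),interpolation=cv2.INTER_CUBIC))
E
```

```text
t 15.55 tcp [460.9927 174.2494 206.7767] jaw 4.221317331414223 shift [-1.5657  5.1403 26.3152] tilt [-0.0046  0.0004 -1.    ] F [ 0.1071  0.5589 -0.2736] gap -0.11491589529716632
rot z 0.12131733141421819
[[465.6662 179.322  175.4443]
 [464.0425 201.9729 175.87  ]
 [462.8129 219.127  172.7054]
 [461.6413 235.4724 166.6025]
 [460.5632 250.5124 157.7467]
 [459.6114 263.7901 146.4071]
 [458.8149 274.902  132.9282]
 [458.1979 283.5104 117.7196]
 [457.779  289.3539 101.2433]
 [457.571  292.2549  84.    ]]
```

View pics/s7.png

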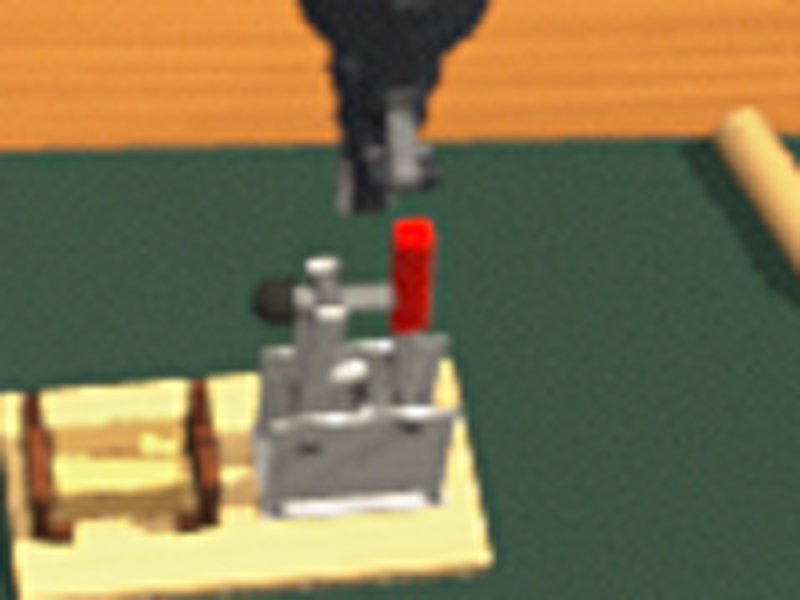

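The shut fingertips (~365,205) are pocket-side of the lever (~412,225). Lower beside it, then push.

Call:
send_rows(
  motion=[
    {"gripper":0,"travel":[-1.6,5.1,8],"rotation":[0,0,0]},
    {"gripper":0,"travel":[0,0,8],"rotation":[0,0,0]},
    {"gripper":0,"travel":[0,0,8],"rotation":[0,0,0]},
    {"gripper":0,"travel":[0,0,4],"rotation":[0,0,0]},
    {"gripper":0,"travel":[0,0,0],"rotation":[0,0,0]},
  ],
)

```text
t: 16.02
tcp_pos: [0.467, 0.1699, 0.179]
tool_rot: [0.682, 0.731, -0.001, -0.001]
force: [-1.0, -0.8, 0.5]
finger_gap: -0.0
```

Call:
send_rows(
  motion=[
    {"gripper":0,"travel":[5,0,0],"rotation":[0,0,0]},
    {"gripper":0,"travel":[6,0,0],"rotation":[0,0,0]},
    {"gripper":0,"travel":[7,0,1],"rotation":[0,0,0]},
    {"gripper":0,"travel":[7,0,1],"rotation":[0,0,0]},
    {"gripper":0,"travel":[7,0,1],"rotation":[0,0,0]},
    {"gripper":0,"travel":[7,0,2],"rotation":[0,0,0]},
    {"gripper":0,"travel":[0,0,0],"rotation":[0,0,0]},
  ],
)

```text
t: 16.6
tcp_pos: [0.4649, 0.2112, 0.1755]
tool_rot: [0.681, 0.732, 0.0, -0.0]
force: [-0.2, -0.2, 0.3]
finger_gap: 0.003
```

```bash
python3 - <<'E'
from h import *
for p in (30,50,70): go(*lever(p),4.1)
a=manip.snapshot('scene')[:,:,::-1]
cv2.imwrite('pics/s8.png',cv2.resize(a[125:215,300:420],(800,600),interpolation=cv2.INTER_CUBIC))
E
```

```text
t 16.6 tcp [464.9428 211.2033 175.5067] jaw 4.12863791020138 shift [24.4381 -1.5454  8.9199] tilt [-0.0001  0.0006 -1.    ] F [-0.2248 -0.2211  0.2836] gap 0.2562315479303917
rot z 0.02863791020138251
t 16.6 tcp [464.9428 211.2033 175.5067] jaw 4.12863791020138 shift [52.8154 -1.5304 29.1336] tilt [-0.0001  0.0006 -1.    ] F [-0.2248 -0.2211  0.2836] gap 0.2562315479303917
rot z 0.02863791020138251
t 16.6 tcp [464.9428 211.2033 175.5067] jaw 4.12863791020138 shift [72.5679 -1.5195 57.8339] tilt [-0.0001  0.0006 -1.    ] F [-0.2248 -0.2211  0.2836] gap 0.2562315479303917
rot z 0.02863791020138251
```

View pics/s8.png

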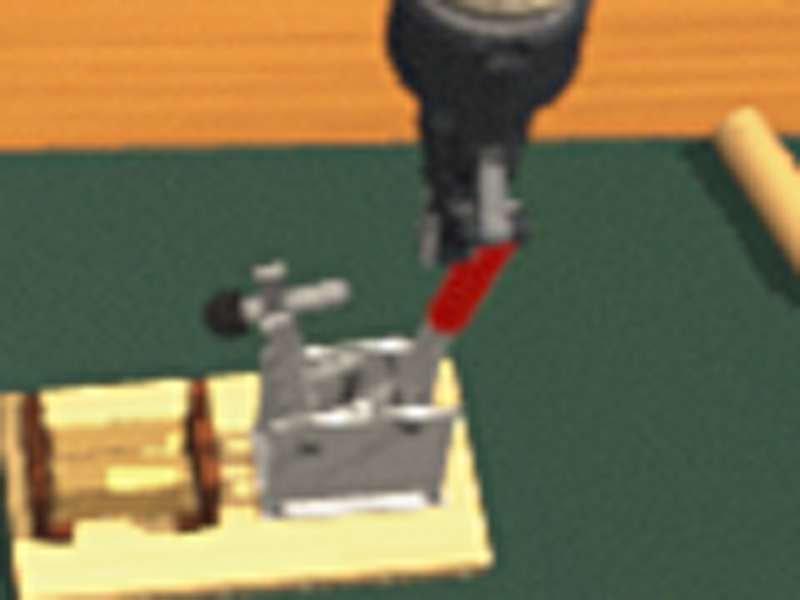

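The lever is following the fingers at about 30° and the arm is swinging. Continue along the arc.

Call:
send_rows(
  motion=[
    {"gripper":0,"travel":[8.1,-0.5,3],"rotation":[0,0,0]},
    {"gripper":0,"travel":[8.1,-0.5,3],"rotation":[0,0,0]},
    {"gripper":0,"travel":[8.1,-0.5,3],"rotation":[0,0,0]},
    {"gripper":0,"travel":[7.1,0,4.5],"rotation":[0,0,0]},
    {"gripper":0,"travel":[7.1,0,5],"rotation":[0,0,0]},
    {"gripper":0,"travel":[7.1,0,5],"rotation":[0,0,0]},
    {"gripper":0,"travel":[7.1,0,5.6],"rotation":[0,0,0]},
    {"gripper":0,"travel":[0,0,0],"rotation":[0,0,0]},
  ],
)

```text
t: 17.32
tcp_pos: [0.4591, 0.2632, 0.1452]
tool_rot: [0.681, 0.732, -0.001, -0.001]
force: [-0.2, 0.3, -0.7]
finger_gap: -0.0
```

Call:
send_rows(
  motion=[
    {"gripper":0,"travel":[5.5,0,6.5],"rotation":[0,0,0]},
    {"gripper":0,"travel":[5.3,0,7],"rotation":[0,0,0]},
    {"gripper":0,"travel":[4.7,0,7.4],"rotation":[0,0,0]},
    {"gripper":0,"travel":[4.2,0,7.8],"rotation":[0,0,0]},
    {"gripper":0,"travel":[0,0,0],"rotation":[0,0,0]},
  ],
)

```text
t: 17.73
tcp_pos: [0.4588, 0.2825, 0.117]
tool_rot: [0.682, 0.732, 0.0, -0.0]
force: [-0.2, 0.5, 3.4]
finger_gap: 0.001
```

```bash
python3 - <<'E'
from h import *
for p in (80,90): go(*lever(p),4.1)
E
```

```text
t 17.7333 tcp [458.8364 282.5232 117.0381] jaw 4.0497256523611 shift [ 6.881  -0.5759 15.7979] tilt [ 0.0002  0.0005 -1.    ] F [-0.2188  0.5057  3.4404] gap 0.060682122919819614
rot z -0.05027434763890426
t 17.7333 tcp [458.8364 282.5232 117.0381] jaw 4.0497256523611 shift [ 9.7814 -0.5823 33.0425] tilt [ 0.0002  0.0005 -1.    ] F [-0.2188  0.5057  3.4404] gap 0.060682122919819614
rot z -0.05027434763890426
```

Call:
send_rows(
  motion=[
    {"gripper":0,"travel":[2.3,-0.3,5.3],"rotation":[0,0,0]},
    {"gripper":0,"travel":[2.3,-0.3,5.3],"rotation":[0,0,0]},
    {"gripper":0,"travel":[2.0,0,5.3],"rotation":[0,0,0]},
    {"gripper":0,"travel":[1.2,0,5.3],"rotation":[0,0,0]},
    {"gripper":0,"travel":[1,0,5.3],"rotation":[0,0,0]},
    {"gripper":0,"travel":[1,0,4.5],"rotation":[0,0,0]},
    {"gripper":0,"travel":[0,0,0],"rotation":[0,0,0]},
  ],
)

```text
t: 18.32
tcp_pos: [0.4567, 0.2913, 0.0857]
tool_rot: [0.682, 0.732, -0.001, -0.001]
force: [0.5, -0.8, 0.1]
finger_gap: 0.001
```

Call:
send_rows(
  motion=[
    {"gripper":0,"travel":[0,0,1],"rotation":[0,0,0]},
    {"gripper":0,"travel":[0,0,1],"rotation":[0,0,0]},
    {"gripper":0,"travel":[0,0,0],"rotation":[0,0,0]},
  ],
)

```text
t: 18.57
tcp_pos: [0.4575, 0.2914, 0.0849]
tool_rot: [0.682, 0.732, 0.0, 0.0]
force: [-0.0, 0.8, 0.9]
finger_gap: 0.003
```

Call:
send_rows(
  motion=[
    {"gripper":0,"travel":[0,0,1],"rotation":[0,0,0]},
    {"gripper":0,"travel":[0,0,0],"rotation":[0,0,0]},
  ],
)

```text
t: 18.73
tcp_pos: [0.4575, 0.2914, 0.084]
tool_rot: [0.682, 0.732, 0.0, 0.0]
force: [0.7, -0.0, 0.2]
finger_gap: -0.001
```

Call:
send_rows(
  motion=[
    {"gripper":0,"travel":[0,0,-10],"rotation":[0,0,0]},
    {"gripper":0,"travel":[0,0,-25],"rotation":[0,0,0]},
    {"gripper":0,"travel":[0,0,-35],"rotation":[0,0,0]},
    {"gripper":0,"travel":[0,0,-35],"rotation":[0,0,0]},
    {"gripper":0,"travel":[20,0,-30],"rotation":[0,0,0]},
    {"gripper":0,"travel":[30,0,0],"rotation":[0,0,0]},
    {"gripper":0,"travel":[30,0,0],"rotation":[0,0,0]},
    {"gripper":0,"travel":[20,0,0],"rotation":[0,0,0]},
    {"gripper":0,"travel":[0,0,0],"rotation":[0,0,0]},
    {"gripper":0,"travel":[0,0,0],"rotation":[0,0,0]},
  ],
)

```text
t: 19.57
tcp_pos: [0.4499, 0.3919, 0.2196]
tool_rot: [0.681, 0.732, 0.0, 0.0]
force: [0.3, -0.3, 0.0]
finger_gap: -0.002
```

```bash
python3 - <<'E'
from h import *
a=manip.snapshot('scene')[:,:,::-1]
b=manip.snapshot('top')[:,:,::-1]
c=lambda i,x,y,w,h:cv2.resize(i[y:y+h,x:x+w],(400,300),interpolation=cv2.INTER_CUBIC)
cv2.imwrite('pics/s9.png',np.vstack([np.hstack([c(a,296,150,96,72),c(b,244,198,96,72)]),np.hstack([c(a,160,140,300,160),c(b,180,140,300,160)])]))
E
```

```text
(no output)
```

View pics/s9.png

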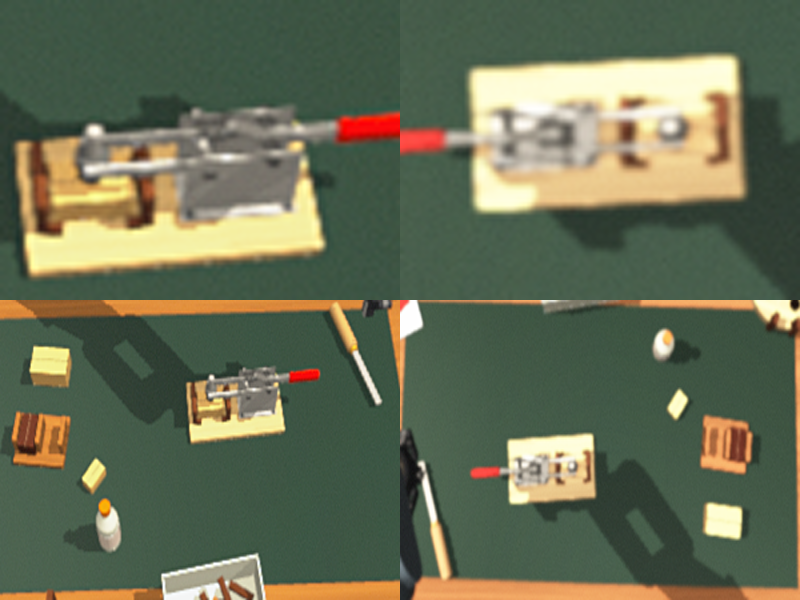

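The lever is level, the arm is down over the block, and the bystanders look in place. One numeric check before handing in.

```bash
python3 - <<'E'
from h import *
P={}
for n in("scene","top"):
    im=manip.snapshot(n)[:,:,::-1].astype(int);o=cv2.imread(f"pics/{n}0.png").astype(int)
    m=(im[...,2]>130)&(im[...,1]<90)&(im[...,0]<90)
    x0,x1,y0,y1=(340,420,150,200) if n=="scene" else (225,275,215,245)
    k=np.zeros_like(m);k[y0:y1,x0:x1]=m[y0:y1,x0:x1];ys,xs=np.nonzero(k);P[n]=(xs.mean(),ys.mean());print(n,len(xs),xs.min(),xs.max(),P[n])
    d=np.abs(im-o).max(2)
    boxes={"scene":dict(glue=(232,245,19,30),gouge=(405,140,40,55),dark=(170,198,18,24)),"top":dict(glue=(368,153,20,22),dark=(425,203,20,28))}[n]
    for q,(x,y,w,h) in boxes.items():print(n,q,"changed px",(d[y:y+h,x:x+w]>50).sum(),"of",w*h)
(o1,d1),(o2,d2)=ray("scene",[P["scene"]]),ray("top",[P["top"]])
A=np.c_[d1[0],-d2[0]];s=np.linalg.lstsq(A,o2-o1,rcond=None)[0];p=(o1+d1[0]*s[0]+o2+d2[0]*s[1])/2*1000
print("grip centre",p,"expected",np.array([472.8,79.8])+204*np.array([np.cos(1.642),np.sin(1.642)]),76)
E
```

```text
scene 131 377 399 (np.float64(387.77862595419845), np.float64(179.76335877862596))
scene glue changed px 0 of 570
scene gouge changed px 73 of 2200
scene dark changed px 0 of 432
top 117 233 254 (np.float64(243.54700854700855), np.float64(231.5897435897436))
top glue changed px 0 of 440
top dark changed px 0 of 560
grip centre [458.9788 284.2908  78.1745] expected [458.2867 283.2831] 76
```

```bash
python3 -c "
from station import manip
print(manip.sign_off())"
```

```text
the job is handed in; nothing more can be done
None
```

The spruce block is in the jig pocket with the clamp closed over it, and I handed the job in at about 19.7 s of the 72 s. `sign_off` gave no verdict.

**What I did**
- I gripped the block by its ends in the rack and set it down on a free spot on the mat.
- I regripped it by its long sides and lowered it into the pocket. It touched the floor at the predicted height with no side force.
- I released it with the lever still open, then pushed the lever over with the shut fingers until it closed, and backed well clear.

**Last checks**
- **Lever:** the centre of its red grip measured (459, 284, 78) mm against (458, 283, 76) expected for closed, so it is level within measuring error. It stayed there after the fingers left, and the final picture shows the arm down over the block.
- **Bystanders:** the pixels around the dark block and the glue bottle did not change at all.
- **Gouge:** 73 of 2200 pixels around it changed. I took that for the gripper or its shadow nearby, since the gouge looks in place in both views, but I did not re-measure its position.
- **Not measured:** I had no direct reading of the pad force on the block. I infer it from the lever staying closed by itself.

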